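# Open up the bench viewer for a new board

## Robot

A 6-joint arm with a two-finger parallel gripper is mounted at the origin on the work surface. World frame = base frame: x ahead of the robot, y to its left, z up, the work surface at z = 0. Lengths are in m, angles in rad, forces in N, time in s.
With the tool pointing down it reaches from about 0.25 to 0.775 m from the base axis. Payload 4 kg.
Tool frame: the origin (TCP) lies midway between the tips of the shut fingers; the grasp point (between the pads) lies 19 mm behind it; z points along the fingers, y is the line along which they close (so a half turn about z gives the same grasp; the last joint's range is limited). The gripper opens to 85 mm and grips with 20 to 120 N. Pads are 22 mm wide; open, the fingers measure 114 mm over their backs; the gripper's body (76 mm by 85 mm) begins 54 mm behind the grasp point. The pads swing forward as they close: fully open they stand 13 mm farther back than shut.
Start: joints at [-1.31, 0.087, 1.371, -0, 1.684, -0.103], TCP at [0.196, -0.514, 0.231] pointing down, gripper open.
Joint ranges: [-3.1, 3.1], [-0.76, 2.03], [0.27, 2.55], [-1.08, 4.22], [0.17, 2.65], [-2.57, 2.57]. Speed limits (rad/s): [2.79, 2.79, 3.14, 3.14, 3.14, 3.14].

## Interface

Orientations are given as a unit quaternion [x, y, z, w].
In Python, from station import manip gives the robot as it stands.
- The arm moves only by the tool jog_arm, never from a script. Its argument "commands" is one flat list of numbers, 5 for each row, row after row: the closure, from -1 (fully open) to 1 (shut), then the shift along the tool's x, y, z scaled (see below), then the turn about the tool's z scaled (see below). In form: [hand, x, y, z, spin, hand, x, y, z, spin, ...]. A call has 1 to 8 rows; each row shifts and turns the commanded pose from where the row before left it, along the tool's axes as they then stand; what a row does not reach is not made up. The controller multiplies each number of a shift by 0.75 m and each number of a turn by pi/2 rad. A row lasts 1/8 s, in which the tool goes at most 62.5 mm and 10.7 degrees, less where a joint would pass 70% of its speed; a pose out of reach is approached as far as the arm can. A call with a number of a shift or a turn outside -1 to 1 is refused whole. A call with a gripper value outside its range is refused whole. The fingers move at their own pace and stop on an object; "squeeze" is the grip in N (left out, the last holds). Time passes only in rows, so rows that do not move let the fingers close. It gives the time, the measured TCP pose, the force, the opening and the grip force at its end, in the units of the state.
- manip.get_obs(): the state, without advancing time (a new reading comes with each control period).
- manip.camera(name): name is "side" or "top"; returns the picture (384x512x3 uint8, red, green, blue); there is no depth.
- manip.camera_params(name): a dict with "intrinsics" (3x3 intrinsics, pixels), "R" (3x3) and "t" (3): a world point X has camera coordinates R X + t. Camera axes: x right, y down, z forward; pixel columns grow to the right and rows downward; lengths in m; the calibration is good to about 2 mm. A picture is of the moment at which its call begins. camera_params takes no time and is no camera call.
- manip.sign_off(): hands the job in; it is judged then, once.
Trained networks look in the newest picture that a camera, given by its name, has taken for a name from the list of things; names that differ only in an ending like _2 or _b are one class to them, and where a whole thing is asked for, a point or a joint stands for the part that bears it (a point fixed in the world has none). Each returns a list of dicts, best first, with "p" (0 to 1); they miss things now and then, are a little off and sometimes report something else, mostly with a low value. They report only what shows in the picture. A call takes as long as a camera call. They do not tell look-alikes from the thing itself.
- manip.trace(camera, target): "pixels" (384x512 bool, what is visible of it) and "extent" ([left, top, right, bottom] in pixels, round what is visible of it).
The state is a dict: "t": time; "joints": joint angles; "qd": joint speeds; "joint_efforts": joint torques, N m; "ee_pos": TCP position; "orientation": TCP orientation; "force": force on the tool from outside, world axes, zero at the start; "wrist_torque": the same for the moment, N m; "opening": opening from 0.0 (shut) to 1.0 (fully open); "grasp_force": force on a finger pad.
Only numpy, scipy, OpenCV 4.12 (cv2) and the standard library are available. Lean on these libraries where they do the work, as an engineer would, in place of code of your own. Each camera call takes 0.05 s, during which the arm holds its last target. There are 200 camera calls.

## Task

Get the bench viewer ready for the next circuit board. Lift the cover plate straight up off the two dowels of the stage, keeping it level, and set it down flat in the open tray without dropping it; then turn the knurled collar of the leaning eyepiece tube until its pointer tab clicks in at the fixed index fin; last, press the button on the small box once the collar is set. Leave everything else on the bench where it is.

Things in the scene. Friction and masses are not known exactly. Their poses are not given: they have to be found in the camera images.
- cover_grip (a point): Centre of the black grip bar (14 x by 44 y by 28 mm high) on the middle of the cover plate, a bare aluminium plate 100 x by 120 y by 10 mm, about 0.3 to 0.45 kg. The point lies 24 mm above the plate's underside, 14 mm above its upper face; z is the plate's normal. It starts lying on the stage, its holes (11.5 mm, at y +45 and -45 mm) on the dowels.
- stage (a point): Middle of the upper face of the viewer's stage, 50 mm above the bench. Two fixed steel dowels, 10 mm thick, stand 20 mm high at y +45 and -45 mm of this point: the plate is free once raised more than 20 mm. Axes of the viewer, a fixed grey casting with a foot 170 x by 300 y by 20 mm; the stage is its -y end, the eyepiece tube its +y end.
- tray_floor (a point): Centre of the inner floor of the open grey tray, 5 mm above the bench. The tray is fixed, 165 (x) x 185 (y) mm outside, 155 x 175 mm inside, its rim 17 mm above this floor. z is up.
- collar_mid (a point): On the eyepiece tube's axis at mid-height of the knurled aluminium collar, 60 mm in diameter, 20 mm long along the axis. The frame is fixed: it does not turn with the collar. z points up along the tube, which leans 35 degrees from vertical to the viewer's -x side; x points to the fixed index fin. Fingers have free room all round down to 30 mm below this point.
- tube_end (a point): Centre of the free upper end of the fixed eyepiece tube, 35 mm above collar_mid along the axis. Between here and the collar the tube is 32 mm in diameter (rubber end 38 mm); below the collar it is 50 mm in diameter for 23 mm, then 72 mm. It is the highest part of the viewer: about 155 mm above the bench with its edge.
- index_fin (a point): Outer tip of the fixed index fin, a small aluminium blade on the tube just above the collar, 26 mm from the axis and 15 to 22 mm above collar_mid along it, 5 mm wide.
- collar_tab (a point): Outer end of the collar's pointer tab, 43 mm from the axis, 7 mm wide and 12 mm high; it turns with the collar. The collar is set when the tab stands at the fin, in the same direction from the axis.
- collar (a joint): Angle of the collar about the tube's z (rad), from index fin to pointer tab, counter-clockwise as seen looking down on the tube's end; 0 = tab at the fin. Spring detents click every 0.35 rad (-0.7, -0.35, 0, 0.35 ..); range -1.6 to 0.55; 0.2 to 0.3 N m from click to click. It starts between -1.5 and -0.6, in one of the clicks; let go, it settles into the nearest click.
- press (a joint): Travel of the push button (m): 0 = up, 0.006 = fully down, pressed when past 0.004. It springs back. Fully down takes 5 N.
- press_top (a point): Centre of the upper face of the round push button (30 mm in diameter), on a fixed small grey box 100 x 75 x 30 mm; it is pressed straight down. Either side of the viewer.
- driver_grip (a point): Handle of a loose screwdriver lying on the bench: bystander.
- heatsink: Loose finned aluminium heat sink, 60 x 60 x 28 mm; origin at its underside: bystander.
- adapter: Loose black power adapter, 70 x 45 x 35 mm; origin at its underside: bystander.
- jar: Loose jar, 60 mm in diameter, 75 mm high; origin at its underside: bystander.
- spray: Loose can, 56 mm in diameter, 160 mm high; origin at its underside: bystander.
- reel: Loose flat steel ring, 90 mm in diameter, 18 mm high; origin at its underside: bystander.
- wrench_grip (a point): Handle of a loose wrench lying on the bench: bystander.
Not all that is in view belongs to the job. What is shaped like the part that bears press but green or pink is not meant.

How it is judged:
By the outcome, as a careful person would: the job done as asked, in the order asked, and still so for the second after the job is handed in, with the robot touching nothing.
It also fails if it takes over 67 s, if anything falls off the work surface, if the arm or the gripper's body presses on something with over 40 N, if the wrist force passes 120 N, or if a joint passes its speed limit or range.

## Working session

There is one attempt and no reset: what is moved stays moved. The work goes in short steps, Python scripts to look and compute and a tool call to move; the robot and the scene stay as the last step left them, time stands still between calls to the robot, and variables do not carry over. Pictures are saved under pics/ and viewed, at most 10 in all, crops included, and the job is handed in when it is done.

Besides the shell and the picture viewer there is one more tool, called after ">>>" by a JSON object that holds its "op" and its "data", one argument or row to a line. jog_arm: Moves the arm, as the interface text tells. Its arguments: {"type":"object","properties":{"commands":{"type":"array","items":{"type":"number","minimum":-1,"maximum":1}},"squeeze":{"type":"number"}},"required":["commands"]}

```bash
mkdir -p pics; ls; cat > h.py <<'E'
import numpy as np, cv2
from station import manip
def snap(n,f):
    im=manip.camera(n); cv2.imwrite('pics/'+f+'.png',im[:,:,::-1]); return im
def P(n):
    c=manip.camera_params(n); return np.array(c['intrinsics']),np.array(c['R']),np.array(c['t'])
def proj(n,X):
    K,R,t=P(n); v=(np.atleast_2d(X)@R.T+t)@K.T; return v[:,:2]/v[:,2:]
def ray(n,uv):
    K,R,t=P(n); d=R.T@np.linalg.solve(K,[uv[0],uv[1],1]); return -R.T@t,d/np.linalg.norm(d)
def atz(n,uv,z):
    c,d=ray(n,uv); return c+d*(z-c[2])/d[2]
def tri(*obs):
    A=0;b=0
    for n,uv in obs:
        c,d=ray(n,uv); M=np.eye(3)-np.outer(d,d); A=A+M; b=b+M@c
    return np.linalg.solve(A,b)
def tr(n,name,pr=True):
    r=manip.trace(n,name)
    out=[]
    for q in r[:3]:
        m=q['pixels']; 
        if m.sum()==0: continue
        ys,xs=np.nonzero(m); out.append((q['p'],xs.mean(),ys.mean(),q['extent'],m))
        if pr: print(n,name,round(q['p'],2),'c',round(xs.mean(),1),round(ys.mean(),1),'ext',np.round(q['extent'],1),m.sum())
    return out
E
python3 - <<'E'
from h import *
np.set_printoptions(precision=3,suppress=True)
o=manip.get_obs(); print(o['t'],o['ee_pos'],o['orientation'],o['force'])
for n in('top','side'):
    im=snap(n,n+'0'); print(n,-P(n)[1].T@P(n)[2],P(n)[1][2],P(n)[0][0,0])
    for k in ['cover_grip','stage','tray_floor','collar','collar_tab','index_fin','press','tube_end']:
        tr(n,k)
E
ls pics
```

```text
pics
0.0 [ 0.196 -0.514  0.23 ] [ 0.984  0.181 -0.    -0.001] [ 0.292  0.338 -0.33 ]
top [0.257 0.036 1.508] [ 0.186  0.016 -0.982] 396.21425951202747
top cover_grip 0.7 c 319.2 128.0 ext [309.1 117.5 326.7 140. ] 259
top cover_grip 0.6 c 290.9 174.3 ext [273.1 157.9 308.7 188.3] 829
top cover_grip 0.34 c 174.7 186.4 ext [170.  184.1 177.2 193. ] 47
top stage 0.87 c 261.3 180.0 ext [229.2 152.1 305.6 206.1] 2513
top tray_floor 0.78 c 365.5 187.3 ext [337.2 163.6 395.3 210.5] 2140
top tray_floor 0.24 c 246.4 180.5 ext [232.4 169.1 258.8 194.6] 415
top collar 0.72 c 247.2 182.6 ext [238.7 178.6 257.8 188.6] 169
top index_fin 0.68 c 245.9 180.5 ext [236.7 169.4 255.3 191.6] 395
top press 0.6 c 186.1 265.3 ext [181.5 259.5 190.9 272.7] 63
top press 0.55 c 146.6 252.0 ext [141.6 248.7 149.9 254.9] 43
top press 0.54 c 199.0 220.0 ext [195.  218.  202.1 222.4] 45
top tube_end 0.68 c 245.9 180.7 ext [235.4 169.6 258.8 194. ] 408
side [0.315 0.809 1.013] [ 0.187 -0.639 -0.746] 412.0396924878752
side cover_grip 0.81 c 253.3 182.2 ext [233.9 164.5 272.3 195.9] 928
side cover_grip 0.36 c 288.7 1
[... 159 characters left out ...]
.5 258.4] 3549
side tray_floor 0.93 c 288.3 139.6 ext [262.5 122.6 315.6 162.6] 1724
side collar 0.52 c 251.2 214.2 ext [244.1 200.6 264.8 224.8] 204
side collar_tab 0.79 c 250.6 214.9 ext [240.6 203.8 263.9 223. ] 210
side index_fin 0.69 c 246.5 217.1 ext [228.9 199.3 266.9 233.3] 818
side index_fin 0.55 c 253.2 182.3 ext [233.4 164.2 271.9 199.1] 954
side press 0.61 c 215.3 310.5 ext [210.3 303.1 218.8 319.9] 102
side press 0.48 c 301.9 378.0 ext [293.8 371.5 307.2 383.6] 142
side press 0.43 c 335.4 325.1 ext [329.5 317.1 340.  331.8] 126
side tube_end 0.76 c 246.1 217.5 ext [224.6 199.9 263.  237.1] 798
side tube_end 0.73 c 163.8 221.3 ext [149.6 197.6 175.9 248.4] 1009
side0.png
top0.png
```

```bash
python3 - <<'E'
import cv2
a=cv2.imread('pics/top0.png')[110:290,120:420]; b=cv2.imread('pics/side0.png')[110:384,130:380]
cv2.imwrite('pics/topc.png',cv2.resize(a,None,fx=2.66,fy=2.66,interpolation=2))
cv2.imwrite('pics/sidec.png',cv2.resize(b,None,fx=2.18,fy=2.18,interpolation=2))
E
```

```text
(no output)
```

View pics/topc.png

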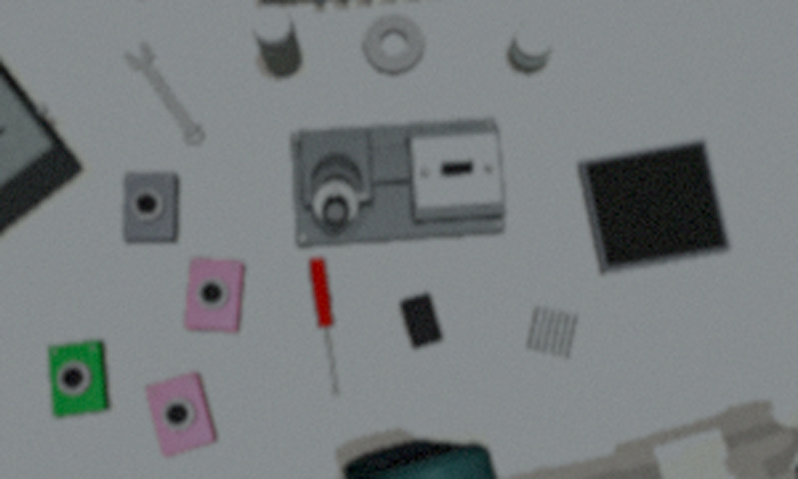

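View pics/sidec.png

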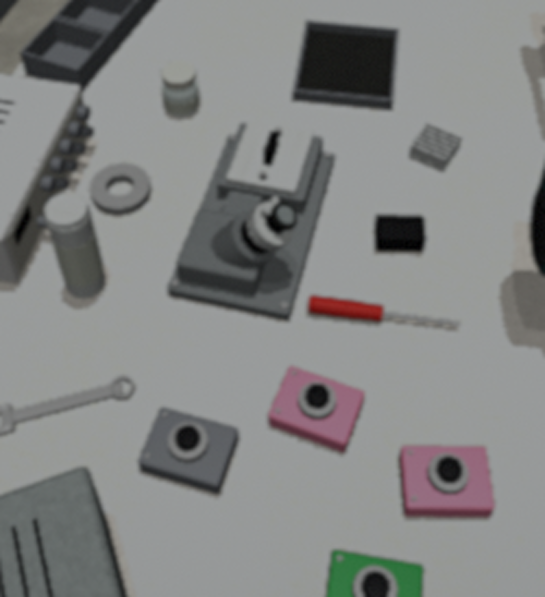

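The top view shows the viewer with the tube at left and the plate at right (grip about full-pixel 292,173). The tray is at about (366,187), and the real grey box's button is at about (175,187) top and (216,311) side. Next I'll triangulate these points and look closer at the collar.

```bash
python3 - <<'E'
from h import *
np.set_printoptions(precision=4,suppress=True)
print('grip',tri(('top',(291.8,173.5)),('side',(254.8,177.9))))
print('btn',tri(('top',(175.0,186.7)),('side',(215.7,310.7))))
a=cv2.imread('pics/top0.png')[150:210,225:315]; b=cv2.imread('pics/side0.png')[160:260,200:290]
A=cv2.resize(a,None,fx=4.8,fy=4.8,interpolation=2); B=cv2.resize(b,None,fx=4,fy=4,interpolation=2)
c=cv2.imread('pics/top0.png')[155:220,330:402]; C=cv2.resize(c,None,fx=4.8,fy=4.8,interpolation=2)[:312]
im=np.zeros((600,800,3),np.uint8); im[:288,:432]=A; im[288:,:346]=C; im[:400,440:800]=B
im=cv2.convertScaleAbs(im,alpha=1.5)
cv2.imwrite('pics/comp.png',im)
E
```

```text
grip [ 0.5822 -0.0456  0.0744]
btn [0.5461 0.3948 0.0455]
```

View pics/comp.png

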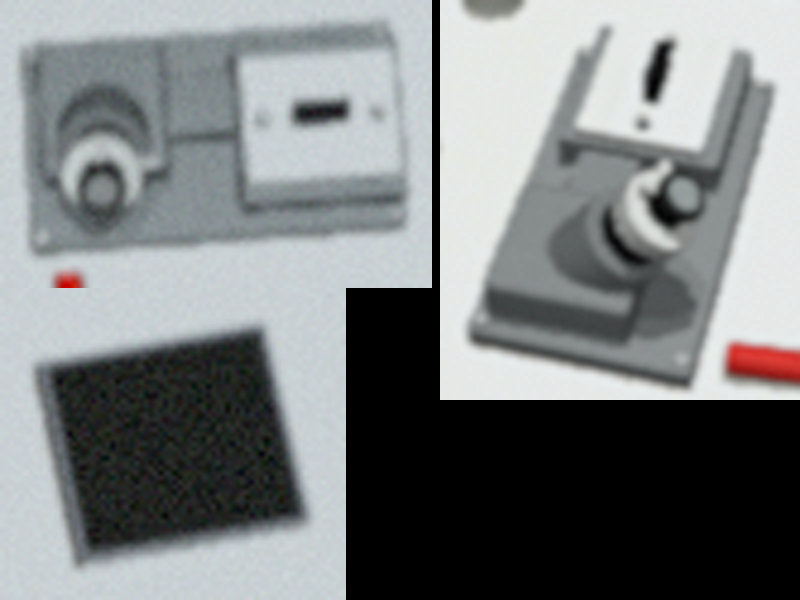

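The composite shows the plate corners clearly. The pointer tab is at full-pixel (256,185) in top and (255,201) in side, and the tube leans toward the robot. Next is a model fit.

```bash
cat > fit.py <<'E'
from h import *
from scipy.optimize import least_squares
np.set_printoptions(precision=4,suppress=True)
T=lambda u,v:(225+u/4.8,150+v/4.8); S=lambda u,v:(200+(u-440)/4,160+v/4); Y=lambda u,v:(330+u/4.8,155+(v-288)/4.8)
# +y is image left (top)
obs=[('top',T(238,53),(.05,.06,.01)),('top',T(390,45),(.05,-.06,.01)),('top',T(403,182),(-.05,-.06,.01)),('top',T(245,188),(-.05,.06,.01)),
('top',T(263,118),(0,.045,.02)),('top',T(377,112),(0,-.045,.02)),('top',T(321,111),(0,0,.038)),
('side',S(642,123),(0,.045,.02)),('side',S(703,152),(-.05,.06,.01)),('side',S(577,137),(.05,.06,.01))]
def W(p,q,l): 
    c,s=np.cos(p[2]),np.sin(p[2]); return np.array([p[0]+c*l[0]-s*l[1],p[1]+s*l[0]+c*l[1],p[3]+l[2]])
f=lambda p:np.concatenate([proj(n,W(p,0,l))[0]-uv for n,uv,l in obs])
r=least_squares(f,[.58,-.045,0,.05],loss='soft_l1'); print('stage x y yaw z',r.x); print(f(r.x).reshape(-1,2))
# tray rim corners, outer
rim=[(Y(38,368),(.0825,.0925)),(Y(263,325),(.0825,-.0925)),(Y(308,520),(-.0825,-.0925)),(Y(80,562),(-.0825,.0925))]
g=lambda p:np.concatenate([proj('top',W([p[0],p[1],p[2],0],0,(*l,.022)))[0]-uv for uv,l in rim])
q=least_squares(g,[.55,-.3,0.1]); print('tray',q.x); print(g(q.x).reshape(-1,2))
print('tube end tri',tri(('top',T(100,185)),('side',S(685,198))))
print('tab tri',tri(('top',T(150,170)),('side',S(661,165))))
print('tray side check',proj('side',[*q.x[:2],.005]), proj('side',[W([*q.x,0],0,(*l,.022)) for _,l in rim]))
E
python3 fit.py
```

```text
stage x y yaw z [ 0.5832 -0.0454  0.0561  0.0434]
[[-0.0346  1.7263]
 [-0.0308  1.1297]
 [-0.3619 -1.507 ]
 [ 0.4833 -0.4775]
 [-0.2233  0.1976]
 [ 0.0878 -0.2674]
 [-0.0305 -0.2803]
 [ 0.4267 -0.2098]
 [-0.2575  1.193 ]
 [-0.0836 -0.9956]]
tray [ 0.536  -0.3283  0.1646]
[[-0.5249 -0.9719]
 [-0.1584 -0.4838]
 [ 0.6823  0.7073]
 [-0.0161  0.6774]]
tube end tri [0.5139 0.1211 0.1382]
tab tri [0.535  0.0853 0.1221]
tray side check [[289.6048 140.6112]] [[264.4244 152.0423]
 [270.3422 119.337 ]
 [313.5856 123.182 ]
 [311.287  156.5136]]
```

```bash
cat > col.py <<'E'
from h import *
np.set_printoptions(precision=4,suppress=True)
yaw=.056; c,s=np.cos(yaw),np.sin(yaw); t=np.radians(35)
R=np.array([[c,-s,0],[s,c,0],[0,0,1]])
ax=R@[-np.sin(t),0,np.cos(t)]; U=R@[np.cos(t),0,np.sin(t)]; V=R@[0,1,0]
E=np.array([.514,.121,.143]); M=E-.035*ax
def pt(r,ph,h,M=M): return M+r*(np.cos(ph)*U+np.sin(ph)*V)+h*ax
E
python3 - <<'E'
from col import *
panels=[]
boxes={'top':(228,164,50,40),'side':(226,190,50,50)}
for n in('top','side'):
    im=np.mean([manip.camera(n).astype(float) for _ in range(8)],0); np.save(f'avg_{n}.npy',im)
    x,y,w,h=boxes[n]; k=8
    a=cv2.resize(np.clip(im[y:y+h,x:x+w,::-1]*1.4,0,255).astype(np.uint8),None,fx=k,fy=k,interpolation=cv2.INTER_CUBIC)
    def dr(X,col,img):
        for p in np.atleast_2d(proj(n,X)):
            cv2.circle(img,(int((p[0]-x+.5)*k),int((p[1]-y+.5)*k)),1,col,-1)
    panels.append(a[:300]if n=='top' else a[:300])
    b=a.copy()
    for ph in np.arange(0,6.28,.1): dr(pt(.03,ph,.01),(0,0,255),b); dr(pt(.019,ph,.035),(0,255,0),b); dr(pt(.03,ph,-.01),(255,0,0),b)
    for ph in np.arange(-1.8,.6,.35): dr(pt(.043,ph,0),(0,255,255),b); dr(pt(.026,ph,.022),(255,0,255),b)
    panels.append(b[:300])
cv2.imwrite('pics/col.png',np.vstack([np.hstack(panels[:2]),np.hstack(panels[2:])]))
E
```

```text
(no output)
```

View pics/col.png

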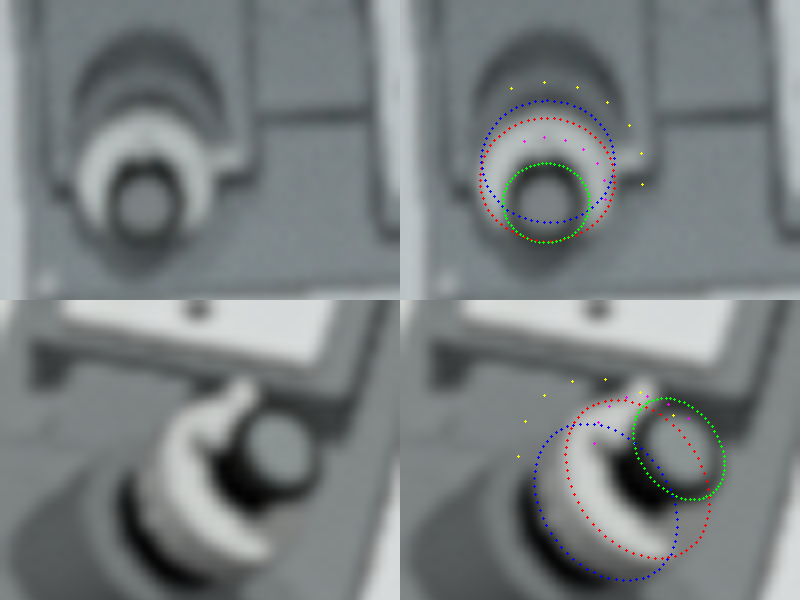

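>>> {"op": "jog_arm", "data": {
  "commands": [-1,0,0,0,-0.1005,-1,0,0,0,-0.1005,-1,0,0,0,-0.1005,-1,0,0,0,-0.1005,-1,0,0,0,-0.1005,-1,0,0,0,-0.1005,-1,0,0,0,-0.1005,-1,0,0,0,-0.1005]
}}

```text
t: 2.7
ee_pos: [0.1957, -0.514, 0.2313]
orientation: [0.685, 0.728, -0.0, 0.0]
force: [0.5, 0.6, -0.1]
opening: 0.999
grasp_force: 0.0
```

The overlay shows the tube model fits to about a pixel. The tab is at about −1.5 rad from the uphill direction, and a small blob at side-panel (205,437) looks like the fin at about 0, so about four clicks are needed. I'm going to the plate first.

>>> {"op": "jog_arm", "data": {
  "commands": [-1,0.037,0.0346,0,0,-1,0.037,0.0346,0,0,-1,0.037,0.0346,0,0,-1,0.037,0.0346,0,0,-1,0.037,0.0346,0,0,-1,0.037,0.0346,0,0,-1,0.037,0.0346,0,0,-1,0.037,0.0346,0,0]
}}

```text
t: 3.7
ee_pos: [0.3913, -0.2798, 0.2315]
orientation: [0.687, 0.727, -0.0, 0.0]
force: [-0.8, -0.7, -0.1]
opening: 0.999
grasp_force: 0.0
```

>>> {"op": "jog_arm", "data": {
  "commands": [-1,0.037,0.0346,0,0,-1,0.037,0.0346,0,0,-1,0.037,0.0346,0,0,-1,0.037,0.0346,0,0,-1,0.037,0.0346,0.02,0,-1,0.037,0.0346,0.02,0,-1,0.037,0.0346,0.02,0,-1,0.037,0.0346,0.02,0]
}}

```text
t: 4.7
ee_pos: [0.5862, -0.0465, 0.1709]
orientation: [0.687, 0.727, -0.0, 0.0]
force: [0.4, -0.5, -0.1]
opening: 1.003
grasp_force: 0.0
```

>>> {"op": "jog_arm", "data": {
  "commands": [-1,0,0,0,0,-1,0,0,0,0]
}}

```text
t: 4.95
ee_pos: [0.5853, -0.0478, 0.1715]
orientation: [0.687, 0.727, -0.0, 0.0]
force: [-0.0, 0.1, 0.2]
opening: 1.004
grasp_force: 0.0
```

>>> {"op": "jog_arm", "data": {
  "commands": [-1,0.0033,-0.003,0.028,0,-1,0,0,0.028,0,-1,0,0,0.028,0,-1,0,0,0.028,0,-1,0,0,0.014,0,-1,0,0,0.014,0,-1,0,0,0,0,-1,0,0,0,0]
}}

```text
t: 5.95
ee_pos: [0.5836, -0.0453, 0.0672]
orientation: [0.687, 0.727, 0.0, 0.001]
force: [-0.8, 1.0, -0.6]
opening: 1.005
grasp_force: 0.0
```

>>> {"op": "jog_arm", "data": {
  "commands": [1,0,0,0,0,1,0,0,0,0,1,0,0,0,0,1,0,0,0,0,1,0,0,0,0,1,0,0,0,0,1,0,0,0,0,1,0,0,0,0],
  "squeeze": 60
}}

```text
t: 6.95
ee_pos: [0.5843, -0.0451, 0.0669]
orientation: [0.687, 0.727, 0.001, 0.001]
force: [5.3, 0.5, -0.3]
opening: 0.147
grasp_force: 61.0
```

>>> {"op": "jog_arm", "data": {
  "commands": [1,0,0.0008,0,0,1,0,0,-0.004,0,1,0,0,-0.006,0,1,0,0,-0.008,0,1,0,0,-0.008,0,1,0,0,-0.008,0,1,0,0,-0.012,0,1,0,0,0,0]
}}

```text
t: 7.95
ee_pos: [0.5833, -0.0452, 0.1012]
orientation: [0.687, 0.727, -0.0, -0.0]
force: [-0.3, -0.0, -3.8]
opening: 0.147
grasp_force: 60.7
```

```bash
python3 - <<'E'
from h import *
a=snap('top','l1')[140:230,220:330,::-1]; b=snap('side','l2')[130:250,190:300,::-1]
im=np.zeros((436,800,3),np.uint8); im[:327,:400]=cv2.resize(a,(400,327),interpolation=2); im[:436,400:]=cv2.resize(b,(400,436),interpolation=2)
cv2.imwrite('pics/lift.png',cv2.convertScaleAbs(im,alpha=1.5))
E
```

```text
(no output)
```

View pics/lift.png

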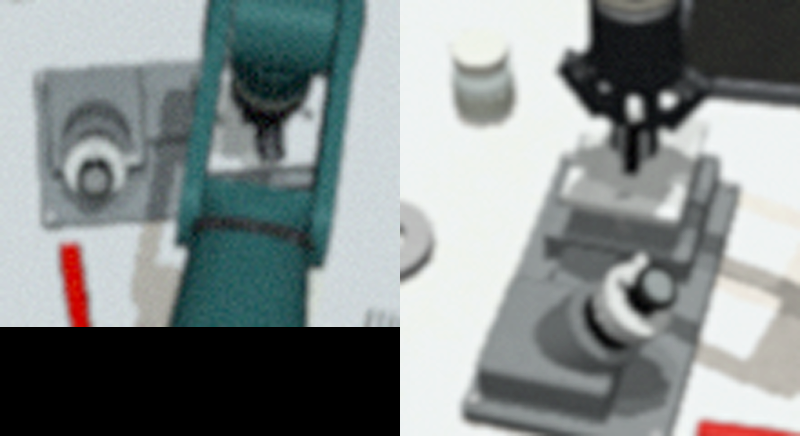

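The plate is lifted level and clear of the dowels (side panel about 630,190). I'm carrying it to the tray.

>>> {"op": "jog_arm", "data": {
  "commands": [1,0,0,-0.02,0,1,-0.02,-0.0045,-0.02,0,1,-0.0373,-0.0084,0,0,1,-0.0373,-0.0084,0,0,1,-0.0373,-0.0084,0,0,1,-0.0373,-0.0084,0,0,1,-0.0373,-0.0084,0,0,1,-0.0373,-0.0084,0,0]
}}

```text
t: 9.05
ee_pos: [0.5525, -0.2323, 0.1325]
orientation: [0.687, 0.726, -0.0, 0.001]
force: [-0.4, -0.2, -3.7]
opening: 0.15
grasp_force: 60.7
```

>>> {"op": "jog_arm", "data": {
  "commands": [1,-0.0373,-0.0084,0,0,1,-0.0373,-0.0084,0,0,1,-0.0315,-0.007,0,0,1,-0.0234,-0.0054,0,0,1,0,0,0,-0.035,1,0,0,0,-0.034,1,0,0,0,0,1,0,0,0,0]
}}

```text
t: 10.05
ee_pos: [0.5364, -0.3282, 0.131]
orientation: [0.647, 0.763, 0.0, 0.0]
force: [0.7, 0.5, -3.6]
opening: 0.144
grasp_force: 60.7
```

```bash
python3 - <<'E'
from h import *
a=snap('top','t1')[140:240,310:420,::-1]; b=snap('side','t2')[90:200,220:340,::-1]
im=np.zeros((364,800,3),np.uint8); im[:364,:400]=cv2.resize(a,(400,364),interpolation=2); im[:364,400:]=cv2.resize(b,(397,364),interpolation=2)[:, :397].repeat(1,0) if False else cv2.resize(b,(400,364),interpolation=2)
cv2.imwrite('pics/tray.png',cv2.convertScaleAbs(im,alpha=1.5))
E
```

```text
(no output)
```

View pics/tray.png

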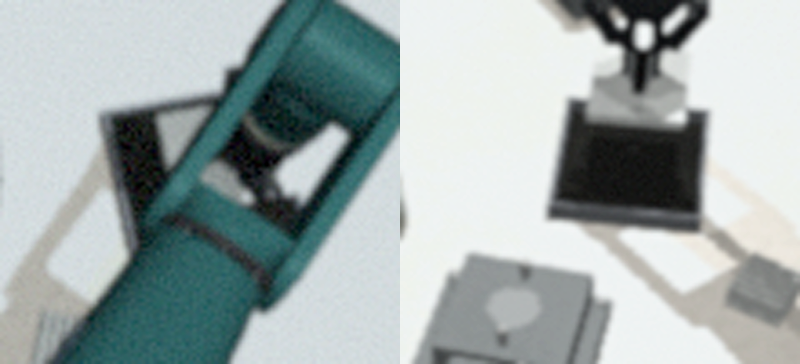

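The plate is aligned above the tray with the dowels left bare. Lowering it now.

>>> {"op": "jog_arm", "data": {
  "commands": [1,0,0,0.03,0,1,0,0,0.03,0,1,0,0,0.03,0,1,0,0,0.025,0,1,0,0,0.014,0,1,0,0,0.008,0,1,0,0,0,0]
}}

```text
t: 11.02
ee_pos: [0.5364, -0.3283, 0.0281]
orientation: [0.647, 0.763, -0.0, 0.0]
force: [-0.0, -0.6, -3.4]
opening: 0.148
grasp_force: 60.5
```

>>> {"op": "jog_arm", "data": {
  "commands": [1,0,0,0.002,0,1,0,0,0.002,0,1,0,0,0.002,0,1,0,0,0,0]
}}

```text
t: 11.52
ee_pos: [0.5362, -0.3281, 0.0234]
orientation: [0.647, 0.763, -0.0, -0.0]
force: [-0.1, 0.3, -3.2]
opening: 0.15
grasp_force: 60.5
```

>>> {"op": "jog_arm", "data": {
  "commands": [1,0,0,0.0013,0,1,0,0,0.0007,0,1,0,0,0,0]
}}

```text
t: 11.9
ee_pos: [0.5363, -0.3282, 0.022]
orientation: [0.647, 0.763, -0.0, -0.0]
force: [-0.5, -0.9, -2.3]
opening: 0.149
grasp_force: 60.5
```

>>> {"op": "jog_arm", "data": {
  "commands": [1,0,0,0.0007,0,1,0,0,0.0004,0,1,0,0,0,0]
}}

```text
t: 12.28
ee_pos: [0.5364, -0.3283, 0.0217]
orientation: [0.647, 0.763, -0.0, 0.0]
force: [-0.1, 1.2, -0.5]
opening: 0.148
grasp_force: 61.0
```

>>> {"op": "jog_arm", "data": {
  "commands": [-1,0,0,0,0,-1,0,0,0,0,-1,0,0,0,0,-1,0,0,0,0,-1,0,0,-0.02,0,-1,0,0,-0.05,0,-1,0,0,-0.08,0,-1,0,0,-0.08,0]
}}

```text
t: 13.28
ee_pos: [0.5362, -0.3281, 0.1965]
orientation: [0.647, 0.763, 0.0, 0.0]
force: [0.9, -0.2, 0.7]
opening: 1.002
grasp_force: 0.0
```

```bash
python3 - <<'E'
from col import *
P2=[]
for n,(x,y,w,h) in {'top':(234,166,30,32),'side':(232,194,36,38)}.items():
    im=np.mean([manip.camera(n).astype(float) for _ in range(6)],0)*.43+np.load(f'avg_{n}.npy')*.57
    a=im[y:y+h,x:x+w,::-1]; a=np.clip((a-40)*1.5,0,255).astype(np.uint8)
    P2.append(cv2.resize(a,(400,int(400*h/w)),interpolation=cv2.INTER_LANCZOS4)[:420])
    print(n,[(round(float(ph),2),*np.round((proj(n,pt(.026,ph,.0185))[0]-[x-.5,y-.5])*400/w).astype(int)) for ph in np.arange(-1.2,.31,.3)])
H=min(p.shape[0] for p in P2); cv2.imwrite('pics/fin.png',np.hstack([p[:H] for p in P2]))
cv2.imwrite('pics/plate.png',manip.camera('top')[:,:,::-1]); tr('top','cover_grip'); o=manip.get_obs(); print(o['ee_pos'],o['opening'])
E
```

```text
top [(-1.2, np.int64(253), np.int64(248)), (-0.9, np.int64(237), np.int64(226)), (-0.6, np.int64(214), np.int64(209)), (-0.3, np.int64(186), np.int64(199)), (0.0, np.int64(157), np.int64(197)), (0.3, np.int64(128), np.int64(203))]
side [(-1.2, np.int64(277), np.int64(98)), (-0.9, np.int64(252), np.int64(95)), (-0.6, np.int64(230), np.int64(101)), (-0.3, np.int64(212), np.int64(114)), (0.0, np.int64(200), np.int64(135)), (0.3, np.int64(196), np.int64(161))]
top cover_grip 0.9 c 363.8 184.0 ext [348.5 172.8 380.9 193.4] 304
[ 0.5361 -0.328   0.193 ] 1.0005441185303152
```

View pics/fin.png

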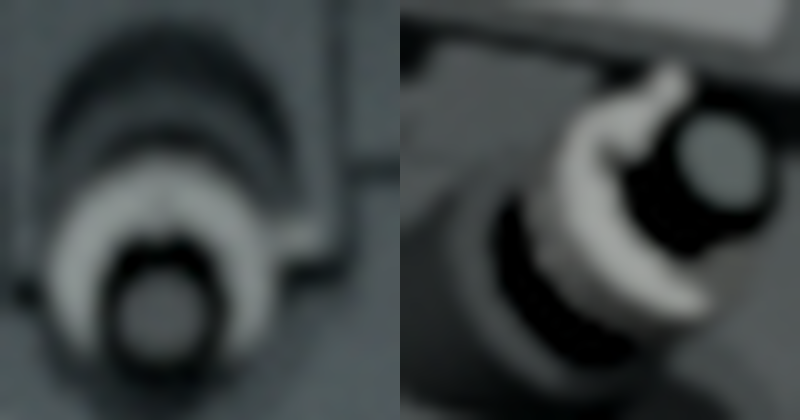

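The enhanced crop shows the fin as a thin blade at top-panel (165,200) and side-panel (212,150), about −0.1 rad. The tab is at (315,240) and (675,85), about −1.5 rad. The collar therefore stands at −1.4, four clicks to go.

```bash
cat > path.py <<'E'
from col import *
import sys
def pose(ph,d,r=.043,dz=-.010):
    T=-np.sin(ph)*U+np.cos(ph)*V; h=T.copy(); h[2]=0; h/=np.linalg.norm(h)
    p=pt(r,ph,0)-d*h; p[2]+=dz
    return p, np.arctan2(h[1],h[0])+np.pi/2   # tool y along h
def now():
    o=manip.get_obs(); q=np.array(o['orientation']); return np.array(o['ee_pos']),2*np.arctan2(q[1],q[0])
def rows(poses):
    p,a=now(); print('now',p,round(a,3),manip.get_obs()['t'])
    for P1,A1 in poses:
        d=P1-p; X=np.array([np.cos(a),np.sin(a)]); Yt=np.array([np.sin(a),-np.cos(a)])
        print(np.round([d[:2]@X/.75,d[:2]@Yt/.75,-d[2]/.75,-(A1-a)/(np.pi/2)],4),'->',P1,round(A1,3)); p,a=P1,A1
E
python3 - <<'E'
from path import *
P0,A0=pose(-1.5,.035)
rows([(np.array([*P0[:2],.2]),A0),(P0,A0)]+[pose(ph,.017) for ph in np.arange(-1.5,.0,.1)])
E
```

```text
now [ 0.5361 -0.328   0.193 ] 1.735 13.975
[ 0.5364  0.0459 -0.0094  0.014 ] -> [0.5043 0.0745 0.2   ] 1.713
[ 0.      0.      0.1252 -0.    ] -> [0.5043 0.0745 0.1061] 1.713
[ 0.     0.024 -0.    -0.   ] -> [0.5221 0.077  0.1061] 1.713
[-0.0025  0.0049 -0.0033 -0.0771] -> [0.526  0.0757 0.1085] 1.834
[-0.0024  0.0049 -0.0032 -0.0759] -> [0.53   0.0749 0.1109] 1.954
[-0.0024  0.005  -0.0031 -0.0741] -> [0.5341 0.0747 0.1133] 2.07
[-0.0023  0.005  -0.003  -0.0718] -> [0.5382 0.075  0.1155] 2.183
[-0.0022  0.0051 -0.0029 -0.0693] -> [0.5423 0.0758 0.1177] 2.292
[-0.0021  0.0052 -0.0027 -0.0667] -> [0.5463 0.0772 0.1197] 2.396
[-0.002   0.0053 -0.0025 -0.064 ] -> [0.5501 0.0791 0.1215] 2.497
[-0.0019  0.0054 -0.0022 -0.0616] -> [0.5536 0.0815 0.1232] 2.594
[-0.0019  0.0055 -0.002  -0.0593] -> [0.557  0.0842 0.1247] 2.687
[-0.0018  0.0056 -0.0017 -0.0573] -> [0.56   0.0874 0.126 ] 2.777
[-0.0017  0.0056 -0.0014 -0.0556] -> [0.5627 0.0909 0.127 ] 2.864
[-0.0017  0.0057 -0.0011 -0.0543] -> [0.5651 0.0946 0.1279] 2.949
[-0.0017  0.0057 -0.0008 -0.0532] -> [0.5671 0.0986 0.1285] 3.033
[-0.0016  0.0058 -0.0005 -0.0525] -> [0.5688 0.1028 0.1289] 3.116
```

>>> {"op": "jog_arm", "data": {
  "commands": [1,0.0447,0.0038,-0.0094,0,1,0.0447,0.0038,0,0,1,0.0447,0.0038,0,0,1,0.0447,0.0038,0,0,1,0.0447,0.0038,0,0,1,0.0447,0.0038,0,0,1,0.0447,0.0038,0,0,1,0.0447,0.0038,0,0]
}}

```text
t: 14.98
ee_pos: [0.5148, -0.0588, 0.2008]
orientation: [0.647, 0.763, 0.0, 0.0]
force: [0.7, 0.6, -1.1]
opening: -0.003
grasp_force: 0.0
```

>>> {"op": "jog_arm", "data": {
  "commands": [1,0.0447,0.0038,0,0,1,0.0447,0.0038,0,0,1,0.0447,0.0038,0,0,1,0.0447,0.0038,0,0.014,1,0,0,0.03,0,1,0,0,0.03,0,1,0,0,0.03,0,1,0,0,0.02,0]
}}

```text
t: 15.98
ee_pos: [0.5038, 0.0743, 0.117]
orientation: [0.655, 0.756, -0.0, -0.0]
force: [0.2, 0.7, 0.3]
opening: 0.0
grasp_force: 0.0
```

>>> {"op": "jog_arm", "data": {
  "commands": [1,0,0,0.015,0,1,0,0,0,0,1,0,0,0,0]
}}

```text
t: 16.35
ee_pos: [0.5049, 0.0743, 0.1079]
orientation: [0.655, 0.756, 0.001, 0.001]
force: [-0.3, -0.2, 0.4]
opening: -0.002
grasp_force: 0.0
```

```bash
python3 - <<'E'
from path import *
P0,A0=pose(-1.5,.022); rows([(P0,A0)]+[pose(-1.5,.017)])
b=snap('side','s5')[165:245,215:305,::-1]
cv2.imwrite('pics/s5c.png',cv2.convertScaleAbs(cv2.resize(b,(600,533),interpolation=2),alpha=1.4))
E
```

```text
now [0.5049 0.0743 0.1079] 1.713 16.35
[ 0.0004  0.0166  0.0024 -0.0001] -> [0.5172 0.0763 0.1061] 1.713
[ 0.      0.0067 -0.     -0.    ] -> [0.5221 0.077  0.1061] 1.713
```

View pics/s5c.png

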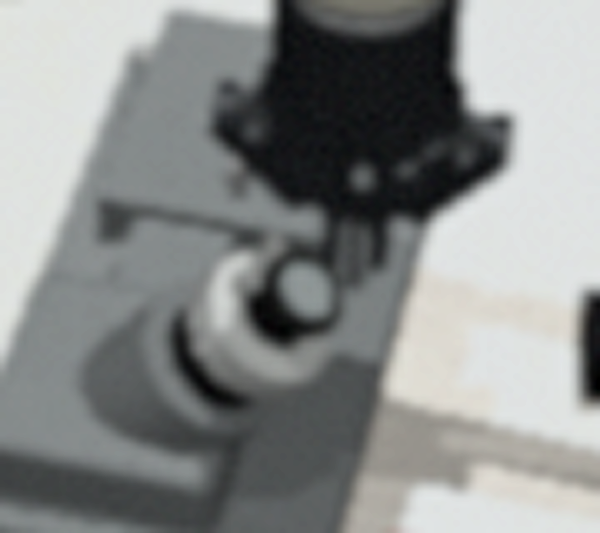

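The shut fingers stand on the robot side of the tab, which shows at about (270,250). I'm creeping forward until contact.

>>> {"op": "jog_arm", "data": {
  "commands": [1,0,0.006,0.002,0,1,0,0.005,0,0,1,0,0.004,0,0,1,0,0,0,0]
}}

```text
t: 16.9
ee_pos: [0.5157, 0.0759, 0.1055]
orientation: [0.655, 0.756, -0.0, 0.0]
force: [-0.2, -0.0, 0.6]
opening: 0.005
grasp_force: 0.0
```

>>> {"op": "jog_arm", "data": {
  "commands": [1,0,0.003,0,0,1,0,0.003,0,0,1,0,0,0,0]
}}

```text
t: 17.27
ee_pos: [0.52, 0.0765, 0.1055]
orientation: [0.655, 0.756, -0.0, 0.0]
force: [0.5, 0.5, 0.6]
opening: -0.003
grasp_force: 0.0
```

>>> {"op": "jog_arm", "data": {
  "commands": [1,0,0.003,0,0,1,0,0.003,0,0,1,0,0,0,0]
}}

```text
t: 17.65
ee_pos: [0.5228, 0.0769, 0.1056]
orientation: [0.655, 0.756, -0.002, -0.001]
force: [-5.9, -0.4, 4.7]
opening: -0.005
grasp_force: 3.0
```

>>> {"op": "jog_arm", "data": {
  "commands": [1,0,0.003,0,0,1,0,0,0,0]
}}

```text
t: 17.9
ee_pos: [0.5238, 0.077, 0.1057]
orientation: [0.655, 0.756, -0.003, -0.002]
force: [-9.9, -2.2, 6.6]
opening: -0.001
grasp_force: 5.0
```

>>> {"op": "jog_arm", "data": {
  "commands": [1,-0.0015,0.002,-0.0033,-0.077,1,-0.0024,0.005,-0.0032,-0.076,1,-0.0024,0.005,-0.0031,-0.074,1,-0.0023,0.005,-0.003,-0.072,1,0,0,0,0]
}}

```text
t: 18.52
ee_pos: [0.5388, 0.0757, 0.1137]
orientation: [0.462, 0.887, -0.001, -0.002]
force: [-4.9, -1.5, -1.3]
opening: 0.001
grasp_force: 2.3
```

```bash
python3 - <<'E'
from path import *
rows([pose(ph,.017) for ph in np.arange(-1.1,.0,.1)])
E
```

```text
now [0.5388 0.0757 0.1137] 2.182 18.525
[-0.0003 -0.0011 -0.0024 -0.0005] -> [0.5382 0.075  0.1155] 2.183
[-0.0022  0.0051 -0.0029 -0.0693] -> [0.5423 0.0758 0.1177] 2.292
[-0.0021  0.0052 -0.0027 -0.0667] -> [0.5463 0.0772 0.1197] 2.396
[-0.002   0.0053 -0.0025 -0.064 ] -> [0.5501 0.0791 0.1215] 2.497
[-0.0019  0.0054 -0.0022 -0.0616] -> [0.5536 0.0815 0.1232] 2.594
[-0.0019  0.0055 -0.002  -0.0593] -> [0.557  0.0842 0.1247] 2.687
[-0.0018  0.0056 -0.0017 -0.0573] -> [0.56   0.0874 0.126 ] 2.777
[-0.0017  0.0056 -0.0014 -0.0556] -> [0.5627 0.0909 0.127 ] 2.864
[-0.0017  0.0057 -0.0011 -0.0543] -> [0.5651 0.0946 0.1279] 2.949
[-0.0017  0.0057 -0.0008 -0.0532] -> [0.5671 0.0986 0.1285] 3.033
[-0.0016  0.0058 -0.0005 -0.0525] -> [0.5688 0.1028 0.1289] 3.116
```

>>> {"op": "jog_arm", "data": {
  "commands": [1,-0.0022,0.004,-0.004,-0.069,1,-0.0021,0.0052,-0.003,-0.067,1,-0.002,0.0053,-0.0028,-0.064,1,-0.0019,0.0054,-0.0024,-0.062,1,-0.0019,0.0055,-0.002,-0.059,1,-0.0018,0.0056,-0.0017,-0.057,1,0,0,0,0]
}}

```text
t: 19.4
ee_pos: [0.5625, 0.088, 0.1271]
orientation: [0.183, 0.983, 0.0, 0.001]
force: [0.7, -0.1, -0.2]
opening: -0.006
grasp_force: 0.0
```

```bash
python3 - <<'E'
from path import *
rows([pose(ph,.017) for ph in np.arange(-.5,.1,.1)])
b=snap('side','s6')[165:245,215:305,::-1]; a=snap('top','t6')[150:230,215:305,::-1]
cv2.imwrite('pics/s6c.png',cv2.convertScaleAbs(cv2.resize(np.hstack([b,a]),(800,356),interpolation=2),alpha=1.4))
E
```

```text
now [0.5625 0.088  0.1271] 2.774 19.4
[ 0.0028 -0.002   0.0015 -0.0016] -> [0.56   0.0874 0.126 ] 2.777
[-0.0017  0.0056 -0.0014 -0.0556] -> [0.5627 0.0909 0.127 ] 2.864
[-0.0017  0.0057 -0.0011 -0.0543] -> [0.5651 0.0946 0.1279] 2.949
[-0.0017  0.0057 -0.0008 -0.0532] -> [0.5671 0.0986 0.1285] 3.033
[-0.0016  0.0058 -0.0005 -0.0525] -> [0.5688 0.1028 0.1289] 3.116
[-0.0016  0.0058 -0.0002 -0.0522] -> [0.5702 0.1071 0.129 ] 3.198
```

View pics/s6c.png

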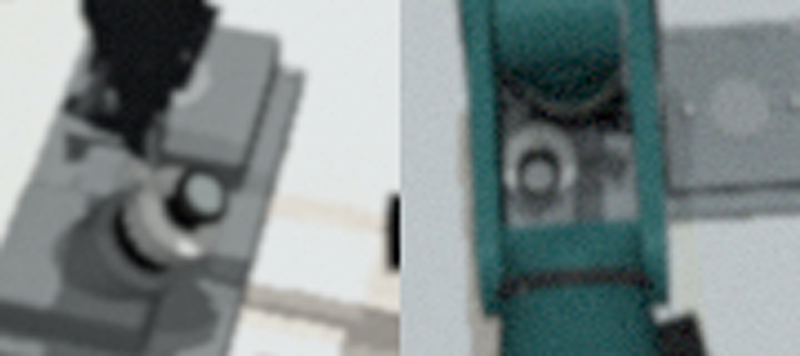

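The fingers (side about 140,130) have moved around with the tab, and the zero force fits a click just passed. The last click is next, in small steps while reading force.

>>> {"op": "jog_arm", "data": {
  "commands": [1,0.0004,0.0025,-0.0004,-0.055,1,-0.0017,0.003,-0.0008,-0.027,1,0,0,0,0]
}}

```text
t: 19.88
ee_pos: [0.5639, 0.0914, 0.1279]
orientation: [0.119, 0.993, -0.0, 0.0]
force: [-1.2, -1.4, 1.0]
opening: -0.002
grasp_force: 0.5
```

>>> {"op": "jog_arm", "data": {
  "commands": [1,-0.0008,0.003,-0.0004,-0.027,1,0,0,0,0]
}}

```text
t: 20.12
ee_pos: [0.5649, 0.0928, 0.1282]
orientation: [0.098, 0.995, -0.001, -0.0]
force: [-2.4, -2.0, 0.6]
opening: 0.0
grasp_force: 1.6
```

>>> {"op": "jog_arm", "data": {
  "commands": [1,-0.0008,0.003,-0.0004,-0.027,1,0,0,0,0]
}}

```text
t: 20.38
ee_pos: [0.5658, 0.0942, 0.1284]
orientation: [0.077, 0.997, -0.001, -0.0]
force: [-1.0, -5.0, 0.9]
opening: -0.004
grasp_force: 2.5
```

```bash
python3 - <<'E'
from path import *
rows([pose(ph,.017) for ph in np.arange(-.4,.1,.1)])
E
```

```text
now [0.5658 0.0942 0.1284] 2.988 20.375
[ 0.0034 -0.0051  0.0018  0.0788] -> [0.5627 0.0909 0.127 ] 2.864
[-0.0017  0.0057 -0.0011 -0.0543] -> [0.5651 0.0946 0.1279] 2.949
[-0.0017  0.0057 -0.0008 -0.0532] -> [0.5671 0.0986 0.1285] 3.033
[-0.0016  0.0058 -0.0005 -0.0525] -> [0.5688 0.1028 0.1289] 3.116
[-0.0016  0.0058 -0.0002 -0.0522] -> [0.5702 0.1071 0.129 ] 3.198
```

>>> {"op": "jog_arm", "data": {
  "commands": [1,-0.0008,0.003,-0.0004,-0.02,1,0,0,0,0]
}}

```text
t: 20.62
ee_pos: [0.5667, 0.0961, 0.1288]
orientation: [0.061, 0.998, -0.002, -0.0]
force: [-1.8, -5.6, 1.7]
opening: 0.001
grasp_force: 2.7
```

>>> {"op": "jog_arm", "data": {
  "commands": [1,-0.0008,0.003,-0.0003,-0.02,1,0,0,0,0]
}}

```text
t: 20.88
ee_pos: [0.5682, 0.1, 0.1292]
orientation: [0.045, 0.999, 0.0, 0.001]
force: [-0.1, -0.2, -0.1]
opening: 0.003
grasp_force: 0.0
```

>>> {"op": "jog_arm", "data": {
  "commands": [1,-0.0008,0.003,-0.0003,-0.02,1,0,0,0,0]
}}

```text
t: 21.12
ee_pos: [0.5689, 0.1028, 0.1292]
orientation: [0.028, 1.0, 0.0, 0.0]
force: [-0.4, 0.4, 0.7]
opening: 0.0
grasp_force: 0.0
```

It clicked: the force rose, then dropped to zero, at the expected angle. Backing off, going up, and heading for the button.

>>> {"op": "jog_arm", "data": {
  "commands": [1,0,-0.012,0,0,1,0,-0.016,0,0,1,0,0,-0.04,0,1,0,0,-0.06,0,1,0.0045,0.025,-0.01,0,1,0.0045,0.0347,0,0,1,0.0045,0.0347,0,0,1,0.0045,0.0347,0,0]
}}

```text
t: 22.12
ee_pos: [0.5588, 0.1794, 0.2104]
orientation: [0.029, 1.0, -0.0, -0.001]
force: [0.5, -0.0, 0.4]
opening: -0.002
grasp_force: 0.0
```

>>> {"op": "jog_arm", "data": {
  "commands": [1,0.0045,0.0347,0,0,1,0.0045,0.0347,0,0,1,0.0045,0.0347,0,0,1,0.0045,0.0347,0,0,1,0.0045,0.0347,0,0,1,0.0045,0.0347,0,0,1,0.0045,0.0347,0,0,1,0,0.0347,0,0]
}}

```text
t: 23.12
ee_pos: [0.5473, 0.389, 0.2108]
orientation: [0.029, 1.0, -0.0, -0.001]
force: [-0.6, 0.1, -0.8]
opening: -0.001
grasp_force: 0.0
```

```bash
python3 - <<'E'
from path import *
rows([(np.array([.546,.395,.06]),3.085)])
P2=[]
for n,(x,y,w,h) in {'top':(234,166,30,32),'side':(232,194,36,38)}.items():
    im=np.mean([manip.camera(n).astype(float) for _ in range(8)],0)
    a=im[y:y+h,x:x+w,::-1]; a=np.clip((a-40)*1.5,0,255).astype(np.uint8)
    P2.append(cv2.resize(a,(400,int(400*h/w)),interpolation=cv2.INTER_LANCZOS4)[:420])
top=np.hstack(P2[:2]) if P2[0].shape==P2[1].shape else np.hstack([p[:420] for p in P2])
c=cv2.resize(np.clip(manip.camera('top')[155:215,330:405,::-1]*1.4,0,255).astype(np.uint8),(225,180)); d=cv2.resize(np.clip(manip.camera('side')[100:170,250:325,::-1]*1.4,0,255).astype(np.uint8),(225,180))
im=np.zeros((600,800,3),np.uint8); im[:420]=top; im[420:,:225]=c; im[420:,230:455]=d; cv2.imwrite('pics/fin2.png',im)
tr('side','collar_tab'); tr('side','press')
E
```

```text
now [0.5473 0.389  0.2108] 3.085 23.125
[ 0.0022  0.0079  0.2011 -0.0003] -> [0.546 0.395 0.06 ] 3.085
side collar_tab 0.52 c 251.6 217.3 ext [244.5 210.  264.6 222.2] 143
side press 0.62 c 335.2 325.2 ext [328.6 315.3 342.4 330.4] 129
side press 0.53 c 301.3 378.2 ext [293.4 374.1 309.9 384. ] 141
side press 0.48 c 275.1 291.3 ext [271.7 285.6 278.5 297.3] 74
```

View pics/fin2.png

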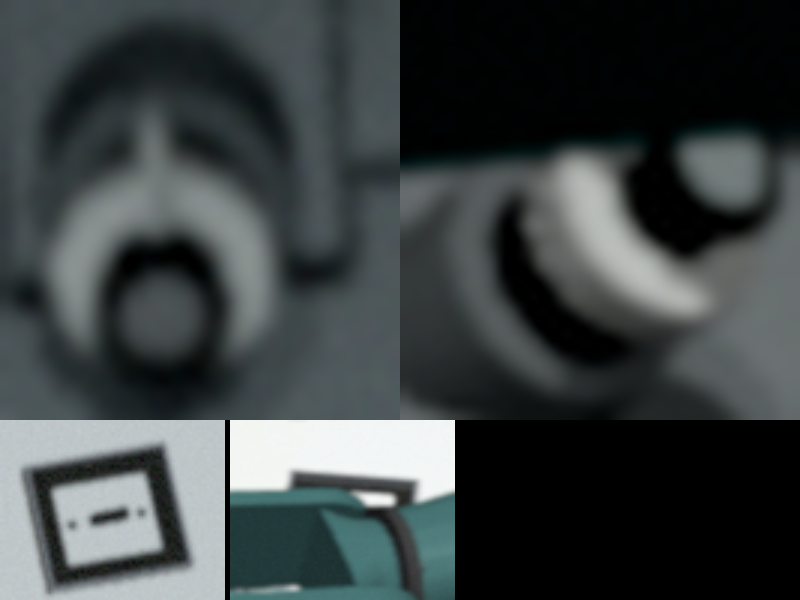

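The last look shows the tab at top-panel (152,120) in one line with the fin (about 160,190) and the tube, so the collar is set. The plate lies flat inside the tray (bottom-left panel). Now pressing the grey box's button.

>>> {"op": "jog_arm", "data": {
  "commands": [1,0.0022,0.0079,0.03,0,1,0,0,0.05,0,1,0,0,0.05,0,1,0,0,0.04,0,1,0,0,0.02,0,1,0,0,0.01,0,1,0,0,0,0]
}}

```text
t: 25.0
ee_pos: [0.5469, 0.394, 0.0622]
orientation: [0.029, 1.0, 0.0, 0.0]
force: [-0.8, 0.4, 0.9]
opening: 0.0
grasp_force: 0.0
```

>>> {"op": "jog_arm", "data": {
  "commands": [1,0,0,0.004,0,1,0,0,0.004,0,1,0,0,0.004,0,1,0,0,0,0]
}}

```text
t: 25.5
ee_pos: [0.5464, 0.3937, 0.0524]
orientation: [0.029, 1.0, -0.0, -0.0]
force: [-0.2, -0.0, 0.2]
opening: 0.002
grasp_force: 0.0
```

>>> {"op": "jog_arm", "data": {
  "commands": [1,0,0,0.004,0,1,0,0,0.003,0,1,0,0,0.003,0,1,0,0,0,0]
}}

```text
t: 26.0
ee_pos: [0.5467, 0.3939, 0.0461]
orientation: [0.029, 1.0, 0.0, 0.0]
force: [-0.8, -0.5, 4.7]
opening: 0.001
grasp_force: 2.8
```

>>> {"op": "jog_arm", "data": {
  "commands": [1,0,0,0.0025,0,1,0,0,0,0]
}}

```text
t: 26.25
ee_pos: [0.5467, 0.3939, 0.046]
orientation: [0.029, 1.0, 0.0, 0.001]
force: [-3.2, -1.4, 11.0]
opening: -0.001
grasp_force: 5.4
```

>>> {"op": "jog_arm", "data": {
  "commands": [1,0,0,-0.0055,0,1,0,0,0,0,1,0,0,0,0]
}}

```text
t: 26.62
ee_pos: [0.5469, 0.394, 0.0475]
orientation: [0.029, 1.0, 0.0, 0.0]
force: [0.6, -0.7, 3.6]
opening: -0.001
grasp_force: 2.0
```

>>> {"op": "jog_arm", "data": {
  "commands": [1,0,0,-0.0025,0,1,0,0,0,0,1,0,0,0,0]
}}

```text
t: 27.0
ee_pos: [0.5468, 0.3939, 0.0492]
orientation: [0.029, 1.0, 0.0, 0.0]
force: [1.3, 1.1, 3.3]
opening: 0.002
grasp_force: 1.5
```

>>> {"op": "jog_arm", "data": {
  "commands": [1,0,0,-0.0025,0,1,0,0,0,0,1,0,0,0,0]
}}

```text
t: 27.38
ee_pos: [0.5465, 0.3938, 0.0509]
orientation: [0.029, 1.0, -0.0, -0.0]
force: [1.4, 0.9, 1.8]
opening: 0.003
grasp_force: 1.0
```

The spring force fades from .046 to about .052, so the button went its full 6 mm. Retreating and handing in.

>>> {"op": "jog_arm", "data": {
  "commands": [1,0,0,-0.02,0,1,0,0,-0.05,0,1,0,0,-0.06,0,1,0,0,-0.06,0,1,0,0,0,0,1,0,0,0,0]
}}

```text
t: 28.12
ee_pos: [0.5461, 0.3936, 0.1934]
orientation: [0.029, 1.0, -0.0, -0.0]
force: [0.3, -0.2, -0.5]
opening: 0.001
grasp_force: 0.0
```

```bash
python3 -c "
from station import manip
o=manip.get_obs(); print(o['t'],o['ee_pos'],o['force']); print(manip.sign_off())"
```

```text
28.125 [0.54605105 0.39357031 0.19344017] [ 0.26400556 -0.20218176 -0.47626386]
the job is handed in; nothing more can be done
None
```

I handed the job in at 28.1 s of the 67 s allowed: the cover plate lies flat in the tray, the collar clicked in with its tab at the fin, and the grey box's button was then pressed its full 6 mm; the hand-in returned no verdict.

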